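Set a foam board in the trimmer with its painted end over the cutting edge

ROBOT

A 6-joint arm with a two-finger parallel gripper is mounted at the origin on the work surface. World frame = base frame: x ahead of the robot, y to its left, z up, the work surface at z = 0. Lengths are in m, angles in degrees, forces in N, time in s.
With the tool pointing down it reaches from about 0.375 to 0.925 m from the base axis. Payload 5.7 kg.
Tool frame: the origin (TCP) lies on the centre line of the jaws, within the pads' length; the fingertips stand 8 mm ahead of it and the grasp point (between the pads) lies 11 mm behind it; z points along the fingers, y is the direction in which the jaws open and shut (so a half turn about z gives the same grasp; the last joint's range is limited). The gripper opens to 88 mm and grips with 3 to 60 N. Pads are 20 mm wide; open, the fingers measure 115 mm over their backs; the gripper's body (75 mm by 178 mm) begins 61 mm behind the grasp point.
Start: joints at [58.035, 20.558, 86.54, -0, 72.909, -6.595], TCP at [0.257, 0.542, 0.231] pointing down, gripper open.
Joint ranges: [-170.27, 170.27], [-57.76, 135], [12.27, 136.19], [-55.21, 235.2], [11.17, 155.16], [-170.74, 170.74]. Speed limits (degrees/s): [136.94, 136.94, 180, 180, 180, 180].

INTERFACE

Orientations are given as [roll, pitch, yaw] about the fixed x, y, z axes, in that order (R = Rz(yaw) Ry(pitch) Rx(roll)).
In Python, from rig import readout, camera, camera_model, sign_off gives the robot as it stands.
- The arm moves only by the tool servo_tool, never from a script. Its argument "commands" is a list of rows, each an object with "dp": the shift along the tool's x, y, z in m, a list of three; "delta_rot": the turn, a rotation vector about the tool's x, y, z in degrees, a list of three; "jaw": the gripper command: -1 is shut, 1 is fully open, values between are in proportion. A call has 1 to 8 rows; each row is the pose to reach, as a shift and turn from the pose commanded when the call began, along the tool's axes at that moment; what a row does not reach only later rows make up. A row lasts 1/12 s, in which the tool goes at most 41.7 mm and 7.16 degrees, less where a joint would pass 70% of its speed; a pose out of reach is approached as far as the arm can. A call with a gripper value outside its range is refused whole. The fingers move at their own pace and stop on an object; the grip force is fixed at half the most. Time passes only in rows, so rows that repeat a pose let the fingers close. It gives the time, the measured TCP pose, the force and the opening at its end, in the units of the state.
- readout.get_obs(): the state, without advancing time (a new reading comes with each control period).
- camera(name): name is "side" or "top" or "wrist"; returns the picture (420x560x3 uint8, red, green, blue); there is no depth.
- camera_model(name): a dict with "vertical_fov" (degrees; the focal length in pixels is half the picture's height over the tangent of half this angle, whatever the lens; pixels are square), "cx", "cy" (the principal point, pixels), "R" (3x3) and "t" (3): a world point X has camera coordinates R X + t; the wrist camera has in their place "tool_from_camera" (4x4, takes a point from camera to tool coordinates, whose origin is the TCP and whose axes are the flange's). Camera axes: x right, y down, z forward; pixel columns grow to the right and rows downward; lengths in m; the calibration is good to about 2 mm. The wrist camera is an equidistant fisheye: a pixel r from the principal point sees the ray r / f radians off the axis. A picture is of the moment at which its call begins: read the wrist's pose just before it. camera_model takes no time and is no camera call.
- sign_off(): hands the job in, once; it reports no verdict.
The state is a dict: "t": time; "joints": joint angles; "joint_velocities": joint speeds; "tau": joint torques, N m; "eef_pos": TCP position; "orientation": TCP orientation; "force": force on the tool from outside, world axes, zero at the start; "moment": the same for the moment, N m; "grip_width": finger opening in m.
Only numpy, scipy, OpenCV 4.12 (cv2) and the standard library are available. Lean on these libraries where they do the work, as an engineer would, in place of code of your own. Each camera call takes 0.05 s, during which the arm holds its last target. There are 200 camera calls.

TASK

Get the white foam board ready for trimming: push it with the fingertips so that its long side lies flush against the trimmer's fence and the whole blue-painted end strip hangs out past the cutting edge, with no more than about 15 mm of the clean white board sticking out behind the paint. Only push it, lying flat on the bed; never pick it up or tip it. Leave the cutter head and all the other things on the table where they are.

Things in the scene. Friction and masses are not known exactly. Their poses are not given: they have to be found in the camera images.
- trimmer: Rotary board trimmer, fixed: flat grey bed 320 mm (its x) by 300 mm (its y), bed top 30 mm above the table. Origin at the middle of the bed at table height, z up. Aluminium fence along y at the far end: face at x = +135 mm, 25 mm wide, 10 mm high. Cutting edge: the bed's right-hand edge, y = -150 mm, along x; beyond it only air. All else on it is rigid but the cutter head
- cutting_edge (a point): point on top of the cutting edge, trimmer frame (75, -150, 30) mm, where the middle of a board flush with the fence crosses it; axes as the trimmer's. Over the bed beside this edge runs a rail, y from -140 to -116 mm, underside 12 mm and top 24 mm above the bed (the board passes under it), on black end blocks 34 mm high at x beyond +-138 mm, y -150 to -114 mm
- fence_face (a point): point at the foot of the fence's face, in the middle of the bed's width, trimmer frame (135, 0, 30) mm; axes as the trimmer's
- board: Loose rigid foam board, 120 mm (its x) by 160 mm (its y), 5 mm thick, about 40 g, lying on the bed clear of the fence and a little askew; slides easily. Origin at the centre of its underside, z up. The 30 mm at its -y end (y -80 to -50 mm) is painted blue, the rest is white; the blue end points to the cutting edge, the +x long side to the fence
- paint_line (a point): middle of the line between blue and white on the board's top, board frame (0, -50, 5) mm
- corner_painted (a point): corner of the board at the fence side and painted end, half-way up its thickness, board frame (60, -80, 2.5) mm
- corner_clean (a point): corner of the board at the fence side and clean white end, half-way up its thickness, board frame (60, 80, 2.5) mm
- cutter_head (a point): top of the orange thumb pad of the black cutter head (52 x 60 mm, 50 mm above the bed) that rides on the rail near the robot's end; it slides along the rail if pushed
- eraser: green eraser, 20 x 42 x 12 mm, lying on the bed's near left part; origin under its centre
- site_model: white architectural model on a round base, 210 mm across, about 75 mm high; origin under its centre
- glue: glue bottle with a red cap, 36 mm across, 105 mm high, standing; origin under its centre
- tape: roll of yellow tape lying flat, 90 mm across, 24 mm high; origin under its centre
- mockup: small white tower mock-up, 42 x 42 mm foot, 62 mm high; origin under its centre
- pencil_pot: white pot with pencils, 72 mm across, about 140 mm high; origin under its centre
- set_square: clear plastic set square lying flat, legs about 120 mm, 3 mm thick; origin near its middle
- scale_rule: wooden scale rule lying flat, 200 x 22 x 16 mm; origin under its centre
Things that resemble listed ones, but are neither listed nor needed, are in the scene too. Of the things that look like the board, the smaller one is meant.

How it is judged (in metres and radians):
At the end, for the whole second after the job is handed in: The board lies still and flat on the bed, both ends of its long side within 4 mm of the fence's face, and the line between blue and white lies past the cutting edge (1 mm short of it is still accepted) by at most 18 mm (y of paint_line in the frame of cutting_edge between -0.018 and 0.001 m and x of each of corner_painted, corner_clean in the frame of fence_face above -0.004 m and x of corner_clean in the frame of fence_face below 0.003 m and z of board in the frame of fence_face between -0.003 and 0.002 m and angle between board's own z axis and vertical below 0.04 rad and linear speed of board below 0.01 m/s); the robot touches nothing.
It fails at once if the board is lifted more than 8 mm off the bed (z of board in the frame of fence_face above 0.008 m).
It fails at once if the board is tipped more than about 7 degrees (angle between board's own z axis and vertical above 0.12 rad).
It fails at once if the cutter head is moved more than 10 mm (distance of cutter_head from where it was at the start of the episode above 0.01 m).
It fails at once if another thing on the table is moved more than 15 mm (distance of any of eraser, site_model, glue, tape, mockup, pencil_pot, set_square, scale_rule from where it was at the start of the episode above 0.015 m).
It also fails if it takes over 54 s, if anything falls off the work surface, if the arm or the gripper's body presses on something with over 40 N, if the wrist force passes 120 N, or if a joint passes its speed limit or range.

## Working session

There is one attempt and no reset: what is moved stays moved. The work goes in short steps, Python scripts to look and compute and a tool call to move; the robot and the scene stay as the last step left them, time stands still between calls to the robot, and variables do not carry over. Pictures are saved under pics/ and viewed, about 8 in all and at most 12, crops included, and the job is handed in when it is done.

Besides the shell and the picture viewer there is one more tool, called after ">>>" by a JSON object that holds its "api" and its "payload". servo_tool: Moves the arm, as the interface text tells. Its arguments: {"type":"object","properties":{"commands":{"type":"array"}},"required":["commands"]}

```bash
mkdir -p pics; ls; python3 - <<'E'
from rig import readout,camera,camera_model
import cv2
o=readout.get_obs();print(o)
for n in("top","side","wrist"):
    print(n,camera_model(n)); cv2.imwrite(f"pics/{n}0.png",camera(n)[:,:,::-1])
E
```

```text
pics
{'t': 0.0, 'joints': array([ 5.80334200e+01,  2.05972338e+01,  8.66002003e+01, -1.66070826e-04,
        7.29092849e+01, -6.59306697e+00]), 'joint_velocities': array([ 0.08588835,  0.02386386, -0.06295178,  0.00544402, -0.03075574,
        0.03710148]), 'tau': array([ 3.76992521e-04, -5.15373230e+01, -2.70727140e+01,  6.74782880e-02,
        3.52463324e-02, -5.34656488e-05]), 'eef_pos': array([0.25673043, 0.54152769, 0.22980883]), 'orientation': array([-1.79893969e+02, -1.20955362e-02,  1.54626525e+02]), 'force': array([-0.16587217,  0.33512358, -0.50301357]), 'moment': array([ 0.01075469,  0.01912694, -0.00028193]), 'grip_width': 0.08794894861387166}
top {'vertical_fov': 46.64233179300505, 'cx': 281.9331137509996, 'cy': 211.06631264360186, 'R': array([[ 0.00724494, -0.99997131,  0.00220991],
       [-0.99206353, -0.00746503, -0.12551587],
       [ 0.12552877, -0.00128302, -0.99208915]]), 't': array([-0.08347496,  0.45152126,  1.85317413])}
side {'vertical_fov': 43.225927638363046, 'cx': 281.274042190088, 'cy': 208.1187945610772, 'R': array([[ 0.75890354, -0.65088523,  0.02034281],
       [-0.45413415, -0.55137271, -0.69982163],
       [ 0.46672003,  0.52185875, -0.71402791]]), 't': array([-0.38440065,  0.21803121,  1.47306229])}
wrist {'vertical_fov': 65.70646984690485, 'cx': 279.40379134850554, 'cy': 209.23023823413328, 'tool_from_camera': array([[ 2.05531990e-04, -9.60621747e-01, -2.77859349e-01,
         7.80227003e-02],
       [ 9.99998781e-01,  6.27480001e-04, -1.42964128e-03,
         1.64144414e-03],
       [ 1.54769568e-03, -2.77858717e-01,  9.60620705e-01,
        -1.53846736e-01],
       [ 0.00000000e+00,  0.00000000e+00,  0.00000000e+00,
         1.00000000e+00]])}
```

View pics/top0.png

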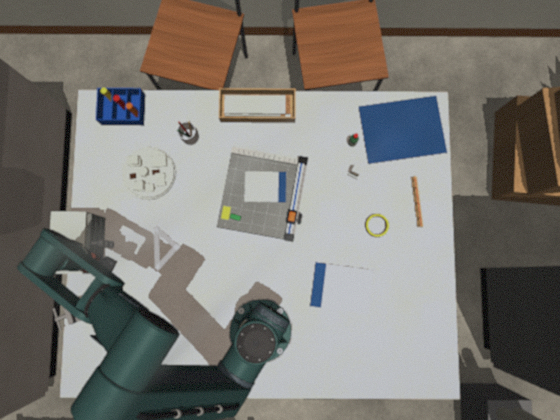

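View pics/side0.png

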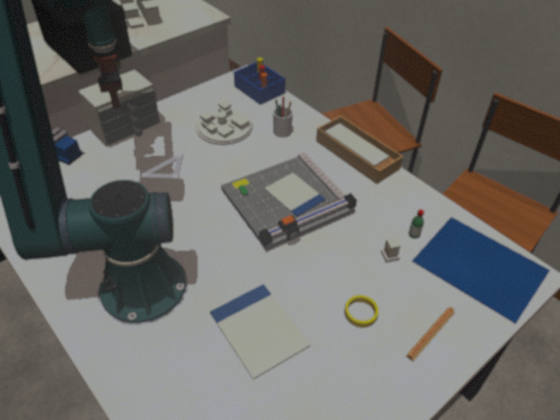

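The top view shows the trimmer at about (262,195), rotated a little, with its fence at the far side (270,157), its rail on the right, and the cutter head at (293,217).

Board look-alikes:
- Small white and blue board on the bed at (265,187)
- Big white and blue sheet on the table at (340,285)
- White tray at (258,105)
- Blue mat at (403,130)

I choose the small one on the bed and check it in a crop.

```bash
python3 - <<'E'
import cv2
a=cv2.imread("pics/top0.png")[145:245,212:314]; 
cv2.imwrite("pics/crop0.png",cv2.resize(a,None,fx=6,fy=6,interpolation=cv2.INTER_CUBIC)[:600])
E
```

```text
(no output)
```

View pics/crop0.png

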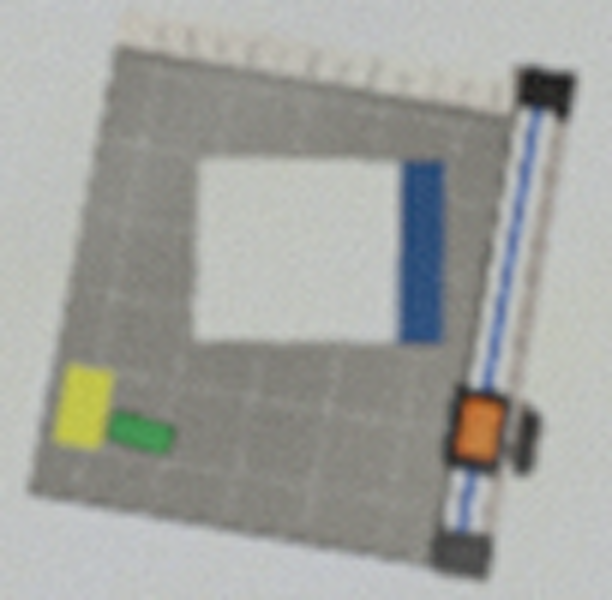

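The crop confirms it: the small board is in the middle of the bed, clear of fence and rail, with its blue end to the right at crop (422,250). The eraser is green at (140,432), the yellow pad beside it at (85,405), and the cutter head at (480,428).

```bash
cat > h.py <<'E'
import numpy as np,cv2
from scipy.spatial.transform import Rotation as Rn
from rig import readout,camera,camera_model
def ray(cam,px,pose=None):
    m=camera_model(cam); f=210/np.tan(np.radians(m["vertical_fov"]/2))
    d=np.array([px[0]-m["cx"],px[1]-m["cy"]])/f
    if cam=="wrist":
        r=np.hypot(*d); v=np.array([*(np.sin(r)*d/max(r,1e-9)),np.cos(r)])
        T=np.array(m["tool_from_camera"]); p,R=pose
        return p+R@T[:3,3], R@T[:3,:3]@v
    return -m["R"].T@m["t"], m["R"].T@np.array([*d,1])
def onz(cam,px,z,pose=None):
    o,d=ray(cam,px,pose); return o+d*(z-o[2])/d[2]
def pose():
    o=readout.get_obs(); return o["eef_pos"],Rn.from_euler("xyz",o["orientation"],degrees=True).as_matrix()
def local(P,org,yaw):  # world -> frame
    return Rn.from_euler("z",-yaw).as_matrix()@(np.asarray(P)-org)
E
python3 - <<'E'
from h import *
c=lambda x,y:(212+(x+.5)/6-.5,145+(y+.5)/6-.5)
for n,p,z in [("bedFL",(118,48),.03),("bedNL",(33,492),.03),("fenceL",(120,15),.04),("brdFL",(197,157),.035),("brdNL",(195,342),.035),("brdFR",(444,160),.035),("brdNR",(442,343),.035),("paintF",(402,160),.035),("paintN",(400,343),.035),("blkFtop",(546,90),.064),("blkN",(462,550),.064),("cut",(480,428),.08),("eraser",(140,432),.042),("yellow",(85,405),.04)]:
    print(n,onz("top",c(*p),z).round(4))
print(pose())
E
```

```text
bedFL [0.6814 0.1201 0.03  ]
bedNL [0.39   0.1687 0.03  ]
fenceL [0.7009 0.1182 0.04  ]
brdFL [0.6083 0.0669 0.035 ]
brdNL [0.4871 0.0662 0.035 ]
brdFR [ 0.6075 -0.0932  0.035 ]
brdNR [ 0.4876 -0.0927  0.035 ]
paintF [ 0.6073 -0.066   0.035 ]
paintN [ 0.4874 -0.0657  0.035 ]
blkFtop [ 0.6476 -0.158   0.064 ]
blkN [ 0.3523 -0.1058  0.064 ]
cut [ 0.4275 -0.1164  0.08  ]
eraser [0.4278 0.0997 0.042 ]
yellow [0.4451 0.1354 0.04  ]
(array([0.25682801, 0.54173035, 0.23001207]), array([[-9.03573397e-01,  4.28432736e-01, -7.11794132e-04],
       [ 4.28433299e-01,  9.03572693e-01, -1.13830748e-03],
       [ 1.55469554e-04, -1.33350066e-03, -9.99999099e-01]]))
```

>>> {"api": "servo_tool", "payload": {"commands": [{"dp": [-0.209, -0.2, 0], "delta_rot": [0, 0, -8], "jaw": 1}, {"dp": [-0.209, -0.2, 0], "delta_rot": [0, 0, -8], "jaw": 1}, {"dp": [-0.209, -0.2, 0], "delta_rot": [0, 0, -8], "jaw": 1}, {"dp": [-0.209, -0.2, 0], "delta_rot": [0, 0, -8], "jaw": 1}, {"dp": [-0.209, -0.2, 0], "delta_rot": [0, 0, -8], "jaw": 1}, {"dp": [-0.209, -0.2, 0], "delta_rot": [0, 0, -8], "jaw": 1}, {"dp": [-0.209, -0.2, 0], "delta_rot": [0, 0, -8], "jaw": 1}, {"dp": [-0.209, -0.2, 0], "delta_rot": [0, 0, -8], "jaw": 1}]}}

```text
t: 0.82
eef_pos: [0.3617, 0.2662, 0.2305]
orientation: [-179.8, 0.1, 162.4]
force: [0.5, 1.0, -0.5]
grip_width: 0.0876
```

>>> {"api": "servo_tool", "payload": {"commands": [{"dp": [-0.178, -0.222, 0], "delta_rot": [0, 0, -7.7], "jaw": 1}, {"dp": [-0.178, -0.222, 0], "delta_rot": [0, 0, -7.7], "jaw": 1}, {"dp": [-0.178, -0.222, 0], "delta_rot": [0, 0, -7.7], "jaw": 1}, {"dp": [-0.178, -0.222, 0], "delta_rot": [0, 0, -7.7], "jaw": 1}, {"dp": [-0.178, -0.222, 0], "delta_rot": [0, 0, -7.7], "jaw": 1}, {"dp": [-0.178, -0.222, 0], "delta_rot": [0, 0, -7.7], "jaw": 1}, {"dp": [-0.178, -0.222, 0], "delta_rot": [0, 0, -7.7], "jaw": 1}, {"dp": [-0.178, -0.222, 0], "delta_rot": [0, 0, -7.7], "jaw": 1}]}}

```text
t: 1.48
eef_pos: [0.4674, 0.0011, 0.231]
orientation: [-179.9, 0.2, 170.0]
force: [0.7, -0.2, -0.0]
grip_width: 0.0882
```

```bash
python3 - <<'E'
from h import *
import json
for i in range(6): camera("top")  # settle 0.3 s
p,R=pose(); im=camera("wrist"); np.savez("w1.npz",p=p,R=R); cv2.imwrite("pics/w1.png",im[:,:,::-1]); print(p,readout.get_obs()["orientation"])
E
```

```text
[0.46303543 0.00844007 0.23046199] [ 1.79991032e+02 -3.36515463e-02  1.70461125e+02]
```

View pics/w1.png

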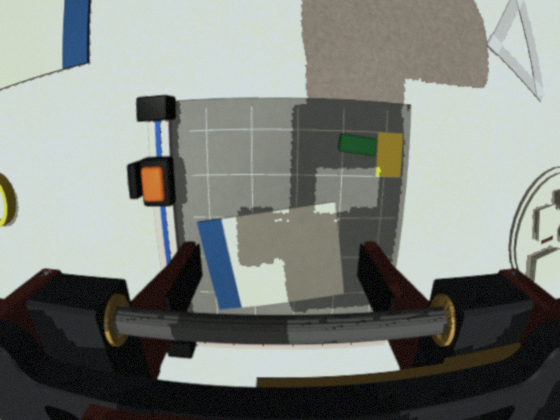

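The wrist view shows the bed upside down, with the robot side at the top. The near-left bed corner is at (410,105), the near edge at row about 100, and the board corners at about (198,221), (335,203), (343,298) and (220,308). The orange cutter head is at (153,183), the eraser at (357,145), and the fence lies below the gripper bar at row about 347.

```bash
python3 - <<'E'
from h import *
w=np.load("w1.npz"); P=(w["p"],w["R"])
im=cv2.imread("pics/w1.png")
for n,p,z in [("bedNL",(410,105),.03),("bedN1",(220,99),.03),("bedN2",(300,100),.03),("bedL2",(404,180),.03),("bedL3",(398,240),.03),("nblkTopIn",(175,97),.064),("nblkTopIn2",(172,119),.064),("fence300",(300,347),.04),("brdN clean",(335,203),.035),("brdNpaint",(198,221),.035),("F clean",(343,298),.035),("F paint",(220,308),.035),("paintN",(222,219),.035),("paintF",(241,306),.035),("eraser",(357,145),.042)]:
    print(n,onz("wrist",p,z,P).round(4))
hsv=cv2.cvtColor(im,cv2.COLOR_BGR2HSV); b=cv2.inRange(hsv,(100,120,50),(125,255,255))
b[:190]=0;b[:,:185]=0;b[:,260:]=0
c=max(cv2.findContours(b,0,1)[0],key=cv2.contourArea)
print("blue",[onz("wrist",q,.035,P)[:2].round(4).tolist() for q in cv2.boxPoints(cv2.minAreaRect(c))])
E
```

```text
bedNL [0.3911 0.1719 0.03  ]
bedN1 [ 0.3545 -0.0369  0.03  ]
bedN2 [0.371 0.048 0.03 ]
bedL2 [0.4767 0.1549 0.03  ]
bedL3 [0.5503 0.1428 0.03  ]
nblkTopIn [ 0.3453 -0.0761  0.064 ]
nblkTopIn2 [ 0.3666 -0.0835  0.064 ]
fence300 [0.6802 0.0018 0.04  ]
brdN clean [0.4893 0.069  0.035 ]
brdNpaint [ 0.4845 -0.0889  0.035 ]
F clean [0.6147 0.0662 0.035 ]
F paint [ 0.6037 -0.0909  0.035 ]
paintN [ 0.4868 -0.0603  0.035 ]
paintF [ 0.6043 -0.0631  0.035 ]
eraser [0.4275 0.1002 0.042 ]
blue [[0.4861, -0.0903], [0.4842, -0.0627], [0.6039, -0.0644], [0.608, -0.0951]]
```

>>> {"api": "servo_tool", "payload": {"commands": [{"dp": [0.01, -0.006, 0.04], "delta_rot": [0, 0, 0.4], "jaw": 1}, {"dp": [0.01, -0.006, 0.08], "delta_rot": [0, 0, 0.4], "jaw": 1}, {"dp": [0.01, -0.006, 0.12], "delta_rot": [0, 0, 0.4], "jaw": 1}, {"dp": [0.01, -0.006, 0.15], "delta_rot": [0, 0, 0.4], "jaw": 1}, {"dp": [0.01, -0.006, 0.17], "delta_rot": [0, 0, 0.4], "jaw": 1}, {"dp": [0.01, -0.006, 0.17], "delta_rot": [0, 0, 0.4], "jaw": 1}, {"dp": [0.01, -0.006, 0.17], "delta_rot": [0, 0, 0.4], "jaw": 1}, {"dp": [0.01, -0.006, 0.17], "delta_rot": [0, 0, 0.4], "jaw": 1}]}}

```text
t: 2.5
eef_pos: [0.4537, 0.0031, 0.0617]
orientation: [-180.0, 0.1, 170.0]
force: [-0.4, 0.2, 0.1]
grip_width: 0.0878
```

>>> {"api": "servo_tool", "payload": {"commands": [{"dp": [0, 0, 0.008], "delta_rot": [0, 0, 0], "jaw": 1}, {"dp": [0, 0, 0.014], "delta_rot": [0, 0, 0], "jaw": 1}, {"dp": [0, 0, 0.018], "delta_rot": [0, 0, 0], "jaw": 1}, {"dp": [0, 0, 0.02], "delta_rot": [0, 0, 0], "jaw": 1}, {"dp": [0, 0, 0.0215], "delta_rot": [0, 0, 0], "jaw": 1}, {"dp": [0, 0, 0.0215], "delta_rot": [0, 0, 0], "jaw": 1}, {"dp": [0, 0, 0.0215], "delta_rot": [0, 0, 0], "jaw": 1}]}}

```text
t: 3.08
eef_pos: [0.4529, 0.0025, 0.0392]
orientation: [-180.0, -0.0, 169.9]
force: [-0.1, 0.1, 0.4]
grip_width: 0.0877
```

>>> {"api": "servo_tool", "payload": {"commands": [{"dp": [-0.004, 0, 0], "delta_rot": [0, 0, 0], "jaw": 1}, {"dp": [-0.008, 0, 0], "delta_rot": [0, 0, 0], "jaw": 1}, {"dp": [-0.012, 0, 0], "delta_rot": [0, 0, 0], "jaw": 1}, {"dp": [-0.016, 0, 0], "delta_rot": [0, 0, 0], "jaw": 1}, {"dp": [-0.02, 0, 0], "delta_rot": [0, 0, 0], "jaw": 1}, {"dp": [-0.024, 0, 0], "delta_rot": [0, 0, 0], "jaw": 1}, {"dp": [-0.028, 0, 0], "delta_rot": [0, 0, 0], "jaw": 1}, {"dp": [-0.032, 0, 0], "delta_rot": [0, 0, 0], "jaw": 1}]}}

```text
t: 3.75
eef_pos: [0.4848, -0.0031, 0.0391]
orientation: [-180.0, -0.0, 169.9]
force: [-1.1, 0.6, -0.7]
grip_width: 0.0875
```

>>> {"api": "servo_tool", "payload": {"commands": [{"dp": [-0.004, 0, 0], "delta_rot": [0, 0, 0], "jaw": 1}, {"dp": [-0.008, 0, 0], "delta_rot": [0, 0, 0], "jaw": 1}, {"dp": [-0.012, 0, 0], "delta_rot": [0, 0, 0], "jaw": 1}, {"dp": [-0.016, 0, 0], "delta_rot": [0, 0, 0], "jaw": 1}, {"dp": [-0.02, 0, 0], "delta_rot": [0, 0, 0], "jaw": 1}, {"dp": [-0.024, 0, 0], "delta_rot": [0, 0, 0], "jaw": 1}, {"dp": [-0.028, 0, 0], "delta_rot": [0, 0, 0], "jaw": 1}, {"dp": [-0.028, 0, 0], "delta_rot": [0, 0, 0], "jaw": 1}]}}

```text
t: 4.42
eef_pos: [0.5133, -0.0082, 0.0393]
orientation: [-180.0, 0.1, 169.9]
force: [0.4, 0.5, 0.3]
grip_width: 0.088
```

```bash
python3 - <<'E'
from h import *
p,R=pose(); im=camera("wrist"); np.savez("w2.npz",p=p,R=R); cv2.imwrite("pics/w2.png",im[:,:,::-1])
t=camera("top")[145:245,212:314,::-1]; t=cv2.resize(t,None,fx=4.2,fy=4.2,interpolation=cv2.INTER_CUBIC)[:420]
cv2.imwrite("pics/c2.png",cv2.resize(np.hstack([t,im[:,:,::-1]]),None,fx=.8,fy=.8)); o=readout.get_obs(); print(p,o["orientation"],o["force"])
E
```

```text
[ 0.51334316 -0.00818561  0.03927037] [-1.79994759e+02  9.05766799e-03  1.69928508e+02] [ 0.89483264  0.33628461 -0.14419239]
```

View pics/c2.png

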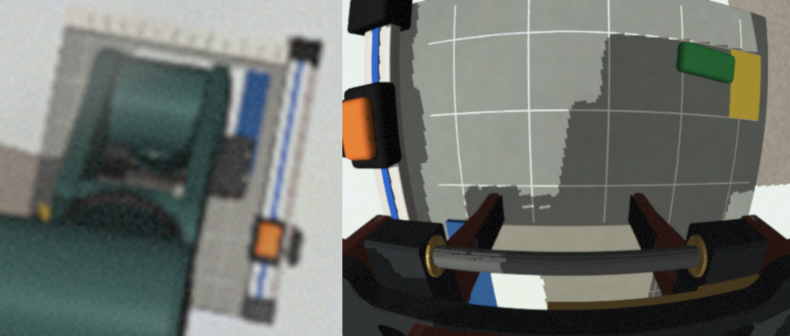

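The board is squared to the fingers and close to the fence: blue strip at left crop (255,105), fence row about 45. I continue gently.

>>> {"api": "servo_tool", "payload": {"commands": [{"dp": [-0.002, 0, 0], "delta_rot": [0, 0, 0], "jaw": 1}, {"dp": [-0.004, 0, 0], "delta_rot": [0, 0, 0], "jaw": 1}, {"dp": [-0.006, 0, 0], "delta_rot": [0, 0, 0], "jaw": 1}, {"dp": [-0.008, 0, 0], "delta_rot": [0, 0, 0], "jaw": 1}, {"dp": [-0.01, 0, 0], "delta_rot": [0, 0, 0], "jaw": 1}, {"dp": [-0.011, 0, 0], "delta_rot": [0, 0, 0], "jaw": 1}, {"dp": [-0.012, 0, 0], "delta_rot": [0, 0, 0], "jaw": 1}, {"dp": [-0.012, 0, 0], "delta_rot": [0, 0, 0], "jaw": 1}]}}

```text
t: 5.18
eef_pos: [0.5241, -0.0101, 0.0392]
orientation: [-180.0, 0.0, 169.9]
force: [0.0, 0.7, -0.0]
grip_width: 0.0878
```

>>> {"api": "servo_tool", "payload": {"commands": [{"dp": [-0.001, 0, 0], "delta_rot": [0, 0, 0], "jaw": 1}, {"dp": [-0.002, 0, 0], "delta_rot": [0, 0, 0], "jaw": 1}, {"dp": [-0.002, 0, 0], "delta_rot": [0, 0, 0], "jaw": 1}, {"dp": [-0.002, 0, 0], "delta_rot": [0, 0, 0], "jaw": 1}]}}

```text
t: 5.52
eef_pos: [0.5253, -0.0103, 0.0391]
orientation: [-180.0, -0.1, 169.9]
force: [-1.5, -0.0, 0.5]
grip_width: 0.0877
```

>>> {"api": "servo_tool", "payload": {"commands": [{"dp": [-0.001, 0, 0], "delta_rot": [0, 0, 0], "jaw": 1}, {"dp": [-0.002, 0, 0], "delta_rot": [0, 0, 0], "jaw": 1}, {"dp": [-0.002, 0, 0], "delta_rot": [0, 0, 0], "jaw": 1}, {"dp": [-0.002, 0, 0], "delta_rot": [0, 0, 0], "jaw": 1}]}}

```text
t: 5.85
eef_pos: [0.5254, -0.0103, 0.0388]
orientation: [-180.0, -0.3, 169.9]
force: [-7.0, 1.4, 4.2]
grip_width: 0.0877
```

The force rises to -7 N and the tool has stopped, so the board is against the fence. I back off, then rise.

>>> {"api": "servo_tool", "payload": {"commands": [{"dp": [0.004, 0, 0], "delta_rot": [0, 0, 0], "jaw": 1}, {"dp": [0.012, 0, 0], "delta_rot": [0, 0, 0], "jaw": 1}, {"dp": [0.02, 0, 0], "delta_rot": [0, 0, 0], "jaw": 1}, {"dp": [0.02, 0, -0.04], "delta_rot": [0, 0, 0], "jaw": 1}, {"dp": [0.02, 0, -0.08], "delta_rot": [0, 0, 0], "jaw": 1}, {"dp": [0.02, 0, -0.12], "delta_rot": [0, 0, 0], "jaw": 1}, {"dp": [0.02, 0, -0.16], "delta_rot": [0, 0, 0], "jaw": 1}, {"dp": [0.02, 0, -0.16], "delta_rot": [0, 0, 0], "jaw": 1}]}}

```text
t: 6.52
eef_pos: [0.5126, -0.0077, 0.2065]
orientation: [180.0, 0.8, 169.9]
force: [2.0, -0.8, 0.4]
grip_width: 0.0877
```

>>> {"api": "servo_tool", "payload": {"commands": [{"dp": [-0.09, 0.11, 0], "delta_rot": [0, 0, 45], "jaw": 0.36}, {"dp": [-0.09, 0.11, 0], "delta_rot": [0, 0, 45], "jaw": 0.36}, {"dp": [-0.09, 0.11, 0], "delta_rot": [0, 0, 45], "jaw": 0.36}, {"dp": [-0.09, 0.11, 0], "delta_rot": [0, 0, 45], "jaw": 0.36}, {"dp": [-0.09, 0.11, 0], "delta_rot": [0, 0, 45], "jaw": 0.36}, {"dp": [-0.09, 0.11, 0], "delta_rot": [0, 0, 45], "jaw": 0.36}, {"dp": [-0.09, 0.11, 0], "delta_rot": [0, 0, 45], "jaw": 0.36}, {"dp": [-0.09, 0.11, 0], "delta_rot": [0, 0, 45], "jaw": 0.36}]}}

```text
t: 7.18
eef_pos: [0.6154, 0.0856, 0.1982]
orientation: [-180.0, -0.0, 124.9]
force: [1.2, 0.3, 0.4]
grip_width: 0.0598
```

>>> {"api": "servo_tool", "payload": {"commands": [{"dp": [0, 0, 0], "delta_rot": [0, 0, 45], "jaw": 0.36}, {"dp": [0, 0, 0], "delta_rot": [0, 0, 45], "jaw": 0.36}, {"dp": [0, 0, 0], "delta_rot": [0, 0, 45], "jaw": 0.36}, {"dp": [0, 0, 0], "delta_rot": [0, 0, 45], "jaw": 0.36}, {"dp": [0, 0, 0], "delta_rot": [0, 0, 45], "jaw": 0.36}, {"dp": [0, 0, 0], "delta_rot": [0, 0, 45], "jaw": 0.36}, {"dp": [0, 0, 0], "delta_rot": [0, 0, 45], "jaw": 0.36}, {"dp": [0, 0, 0], "delta_rot": [0, 0, 45], "jaw": 0.36}]}}

```text
t: 7.85
eef_pos: [0.6155, 0.0853, 0.1987]
orientation: [-180.0, 0.0, 79.9]
force: [0.1, -0.3, -0.2]
grip_width: 0.0597
```

```bash
python3 - <<'E'
from h import *
for i in range(3): camera("top")
p,R=pose(); im=camera("wrist"); np.savez("w3.npz",p=p,R=R); cv2.imwrite("pics/w3.png",im[:,:,::-1])
t=camera("top")[:,:,::-1]; cv2.imwrite("pics/t3.png",t); o=readout.get_obs(); print(p,o["orientation"],o["force"],o["grip_width"],o["joints"])
E
```

```text
[0.61566669 0.08528304 0.19889844] [-1.79994975e+02  5.88538207e-03  8.00097105e+01] [-1.58319671  0.09767594 -0.05021826] 0.05956368358515143 [ 1.52881344e+00  2.39514941e+01  8.58744606e+01 -5.06328688e-03
  7.01801445e+01  1.15208202e+01]
```

View pics/w3.png

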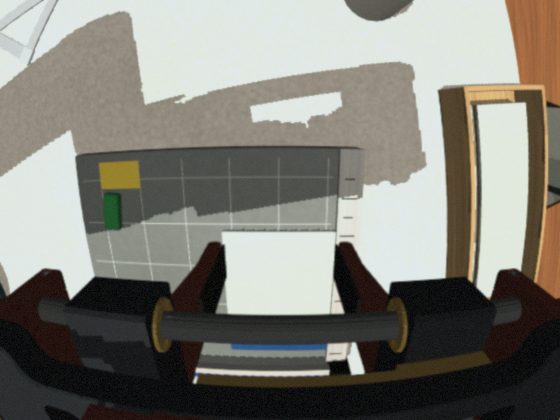

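The board's clean end is at row 231, from (222,231) to (335,231). Its long side is flush along the fence (column about 335), the blue shows beyond the bar at row 347, and the eraser at (112,212) is untouched.

```bash
python3 - <<'E'
from h import *
w=np.load("w3.npz"); P=(w["p"],w["R"]); o=np.array([.5225,-.004,.03]); y=np.radians(-10)
for n,p,z in [("bedNL(-160,150)",(78,155),.03),("bedleft, fence face",(340,148),.03),("fence300",(337,225),.03),("fencefar",(329,345),.03),("cleanN",(222,231),.035),("cleanF",(335,231),.035),("paint far",(328,347),.035),("F2",(333,310),.035),("tool",None,0)]:
    q=onz("wrist",p,z,P) if p else w["p"]
    print(n,(local(q,o,y)*1e3).round(1))
E
```

```text
bedNL(-160,150) [-155.   152.5    0. ]
bedleft, fence face [135.4 152.4   0. ]
fence300 [135.8  71.1   0. ]
fencefar [138.1 -91.6   0. ]
cleanN [14.4 65.9  5. ]
cleanF [133.1  66.2   5. ]
paint far [136.1 -90.7   5. ]
F2 [137.7 -33.    5. ]
tool [ 76.2 104.1 168.9]
```

>>> {"api": "servo_tool", "payload": {"commands": [{"dp": [0, 0, 0.04], "delta_rot": [0, 0, 0], "jaw": 0.36}, {"dp": [0, 0, 0.08], "delta_rot": [0, 0, 0], "jaw": 0.36}, {"dp": [0, 0, 0.11], "delta_rot": [0, 0, 0], "jaw": 0.36}, {"dp": [0, 0, 0.13], "delta_rot": [0, 0, 0], "jaw": 0.36}, {"dp": [0, 0, 0.145], "delta_rot": [0, 0, 0], "jaw": 0.36}, {"dp": [0, 0, 0.154], "delta_rot": [0, 0, 0], "jaw": 0.36}, {"dp": [0, 0, 0.159], "delta_rot": [0, 0, 0], "jaw": 0.36}, {"dp": [0, 0, 0.159], "delta_rot": [0, 0, 0], "jaw": 0.36}]}}

```text
t: 8.77
eef_pos: [0.6158, 0.0853, 0.0396]
orientation: [-180.0, 0.0, 80.0]
force: [0.4, -0.1, -1.1]
grip_width: 0.0599
```

>>> {"api": "servo_tool", "payload": {"commands": [{"dp": [-0.01, 0, 0], "delta_rot": [0, 0, 0], "jaw": 0.36}, {"dp": [-0.018, 0, 0], "delta_rot": [0, 0, 0], "jaw": 0.36}, {"dp": [-0.022, 0, 0], "delta_rot": [0, 0, 0], "jaw": 0.36}, {"dp": [-0.026, 0, 0], "delta_rot": [0, 0, 0], "jaw": 0.36}, {"dp": [-0.03, 0, 0], "delta_rot": [0, 0, 0], "jaw": 0.36}, {"dp": [-0.034, 0, 0], "delta_rot": [0, 0, 0], "jaw": 0.36}, {"dp": [-0.038, 0, 0], "delta_rot": [0, 0, 0], "jaw": 0.36}, {"dp": [-0.042, 0, 0], "delta_rot": [0, 0, 0], "jaw": 0.36}]}}

```text
t: 9.43
eef_pos: [0.6086, 0.0437, 0.0403]
orientation: [180.0, -0.0, 79.9]
force: [-0.0, 1.0, 0.3]
grip_width: 0.0598
```

>>> {"api": "servo_tool", "payload": {"commands": [{"dp": [-0.004, 0, 0], "delta_rot": [0, 0, 0], "jaw": 0.36}, {"dp": [-0.008, 0, 0], "delta_rot": [0, 0, 0], "jaw": 0.36}, {"dp": [-0.012, 0, 0], "delta_rot": [0, 0, 0], "jaw": 0.36}, {"dp": [-0.016, 0, 0], "delta_rot": [0, 0, 0], "jaw": 0.36}, {"dp": [-0.02, 0, 0], "delta_rot": [0, 0, 0], "jaw": 0.36}, {"dp": [-0.024, 0, 0], "delta_rot": [0, 0, 0], "jaw": 0.36}, {"dp": [-0.028, 0, 0], "delta_rot": [0, 0, 0], "jaw": 0.36}, {"dp": [-0.032, 0, 0], "delta_rot": [0, 0, 0], "jaw": 0.36}]}}

```text
t: 10.1
eef_pos: [0.6029, 0.0121, 0.0401]
orientation: [-180.0, 0.0, 79.9]
force: [0.4, 0.1, 0.8]
grip_width: 0.0598
```

>>> {"api": "servo_tool", "payload": {"commands": [{"dp": [-0.004, 0, 0], "delta_rot": [0, 0, 0], "jaw": 0.36}, {"dp": [-0.008, 0, 0], "delta_rot": [0, 0, 0], "jaw": 0.36}, {"dp": [-0.012, 0, 0], "delta_rot": [0, 0, 0], "jaw": 0.36}, {"dp": [-0.016, 0, 0], "delta_rot": [0, 0, 0], "jaw": 0.36}, {"dp": [-0.02, 0, 0], "delta_rot": [0, 0, 0], "jaw": 0.36}, {"dp": [-0.024, 0, 0], "delta_rot": [0, 0, 0], "jaw": 0.36}, {"dp": [-0.028, 0, 0], "delta_rot": [0, 0, 0], "jaw": 0.36}, {"dp": [-0.032, 0, 0], "delta_rot": [0, 0, 0], "jaw": 0.36}]}}

```text
t: 10.77
eef_pos: [0.5973, -0.0194, 0.0401]
orientation: [-180.0, 0.0, 79.9]
force: [-1.0, -0.9, -0.4]
grip_width: 0.0596
```

```bash
python3 - <<'E'
from h import *
camera("top"); p,R=pose(); im=camera("wrist")[:,:,::-1]; np.savez("w4.npz",p=p,R=R); cv2.imwrite("pics/w4.png",im)
t=camera("top")[:,:,::-1]; cv2.imwrite("pics/t4.png",t); s=camera("side")[:,:,::-1]; cv2.imwrite("pics/s4.png",s)
print((local(p,np.array([.5225,-.004,.03]),np.radians(-10))*1e3).round(1),readout.get_obs()["force"])
t=cv2.resize(t[145:245,212:314],(400,392),interpolation=2); s=cv2.resize(s[145:245,210:365],(608,392),interpolation=2)
cv2.imwrite("pics/c4.png",cv2.resize(np.hstack([t,s]),None,fx=.79,fy=.79))
E
```

```text
[76.4 -2.8 10.1] [-0.24118652  0.04610595 -0.20779279]
```

View pics/c4.png

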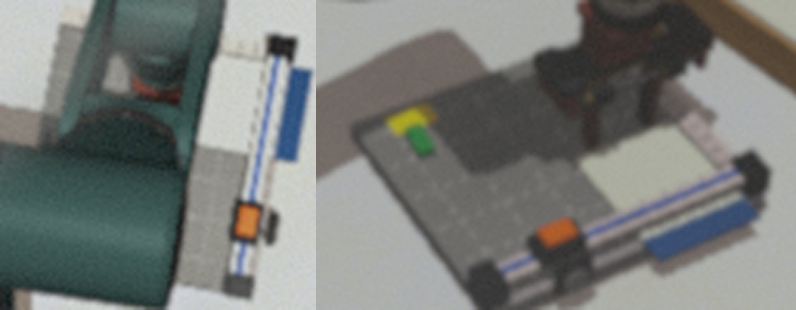

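The board runs under the rail with most of the blue already out: top crop (293,115), side crop (700,230). I measure the blue end in both views.

```bash
cat > m.py <<'E'
from h import *
import sys
k=sys.argv[1]; o=np.array([.5225,-.004,.03]); y=np.radians(-10)
for cam,roi in (("top",(282,155,32,55)),("side",(300,190,70,60))):
    x0,y0,w,h=roi; im=cv2.imread(f"pics/{cam[0]}{k}.png")[y0:y0+h,x0:x0+w]
    im=cv2.resize(im,None,fx=8,fy=8,interpolation=2); hs=cv2.cvtColor(im,cv2.COLOR_BGR2HSV)
    b=cv2.inRange(hs,(100,130,40),(125,255,255)); c=cv2.morphologyEx(b,cv2.MORPH_OPEN,np.ones((25,25)))
    c=max(cv2.findContours(c,0,1)[0],key=cv2.contourArea)[:,0]
    pts=np.array([local(onz(cam,(x0+(u+.5)/8-.5,y0+(v+.5)/8-.5),.035),o,y)[:2] for u,v in c])*1e3
    r=cv2.minAreaRect(pts.astype(np.float32)); print(cam,"x",pts[:,0].min().round(1),pts[:,0].max().round(1),"y",pts[:,1].min().round(1),pts[:,1].max().round(1),"rect",np.round(cv2.boxPoints(r),1).tolist())
E
python3 m.py 4
```

```text
top x 18.5 129.3 y -169.2 -148.5 rect [[18.5, -148.5], [18.5, -169.1999969482422], [129.3000030517578, -169.10000610351562], [129.3000030517578, -148.5]]Traceback (most recent call last):
  File "m.py", line 8, in <module>
    c=max(cv2.findContours(c,0,1)[0],key=cv2.contourArea)[:,0]
      ~~~^^^^^^^^^^^^^^^^^^^^^^^^^^^^^^^^^^^^^^^^^^^^^^^^
ValueError: max() iterable argument is empty
```

Blue end at about -172 mm, matching the -173 predicted from the tool position. It needs about 15 mm more.

>>> {"api": "servo_tool", "payload": {"commands": [{"dp": [-0.003, 0, 0], "delta_rot": [0, 0, 0], "jaw": 0.36}, {"dp": [-0.006, 0, 0], "delta_rot": [0, 0, 0], "jaw": 0.36}, {"dp": [-0.009, 0, 0], "delta_rot": [0, 0, 0], "jaw": 0.36}, {"dp": [-0.012, 0, 0], "delta_rot": [0, 0, 0], "jaw": 0.36}, {"dp": [-0.014, 0, 0], "delta_rot": [0, 0, 0], "jaw": 0.36}, {"dp": [-0.015, 0, 0], "delta_rot": [0, 0, 0], "jaw": 0.36}, {"dp": [-0.015, 0, 0], "delta_rot": [0, 0, 0], "jaw": 0.36}, {"dp": [-0.015, 0, 0], "delta_rot": [0, 0, 0], "jaw": 0.36}]}}

```text
t: 11.63
eef_pos: [0.5947, -0.0339, 0.0401]
orientation: [-180.0, 0.0, 79.9]
force: [-0.1, -0.4, 0.3]
grip_width: 0.0597
```

>>> {"api": "servo_tool", "payload": {"commands": [{"dp": [0.005, 0, 0], "delta_rot": [0, 0, 0], "jaw": 0.36}, {"dp": [0.015, 0, 0], "delta_rot": [0, 0, 0], "jaw": 0.36}, {"dp": [0.03, 0, 0], "delta_rot": [0, 0, 0], "jaw": 0.36}, {"dp": [0.04, 0, -0.03], "delta_rot": [0, 0, 0], "jaw": 0.36}, {"dp": [0.04, 0, -0.07], "delta_rot": [0, 0, 0], "jaw": 0.36}, {"dp": [0.04, 0, -0.11], "delta_rot": [0, 0, 0], "jaw": 0.36}, {"dp": [0.04, 0, -0.15], "delta_rot": [0, 0, 0], "jaw": 0.36}, {"dp": [0.04, 0, -0.15], "delta_rot": [0, 0, 0], "jaw": 0.36}]}}

```text
t: 12.3
eef_pos: [0.607, 0.0065, 0.1985]
orientation: [179.2, -0.1, 80.0]
force: [1.2, -0.6, -0.6]
grip_width: 0.0596
```

```bash
python3 - <<'E'
from h import *
for i in range(3): camera("top")
p,R=pose(); im=camera("wrist")[:,:,::-1]; np.savez("w5.npz",p=p,R=R); cv2.imwrite("pics/w5.png",im)
cv2.imwrite("pics/t5.png",camera("top")[:,:,::-1]); s=camera("side")[:,:,::-1]; cv2.imwrite("pics/s5.png",s)
s=cv2.resize(s[160:250,250:365],(310,243),interpolation=2)
a=cv2.resize(im[190:380,150:400],None,fx=1.9,fy=1.9,interpolation=2)
s=cv2.copyMakeBorder(s,0,a.shape[0]-243,0,0,0)
cv2.imwrite("pics/c5.png",np.hstack([a,s])); print(a.shape)
E
python3 m.py 5
```

```text
(361, 475, 3)
top x 18.4 128.9 y -184.2 -162.7 rect [[18.299999237060547, -184.0], [128.89999389648438, -184.3000030517578], [129.0, -163.0], [18.399999618530273, -162.6999969482422]]Traceback (most recent call last):
  File "m.py", line 8, in <module>
    c=max(cv2.findContours(c,0,1)[0],key=cv2.contourArea)[:,0]
      ~~~^^^^^^^^^^^^^^^^^^^^^^^^^^^^^^^^^^^^^^^^^^^^^^^^
ValueError: max() iterable argument is empty
```

View pics/c5.png

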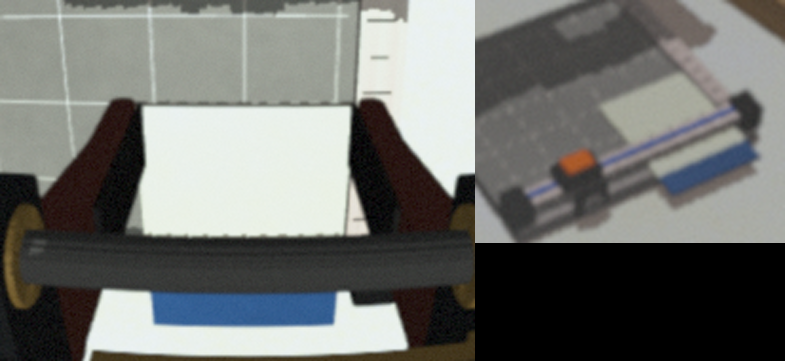

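The board lies square, with the blue strip plus a narrow white margin past the edge (paint line estimated at -158 mm). The clean corner is at crop (351,104) and the fence face at about (355,100). I check that gap closer.

```bash
python3 - <<'E'
from h import *
a=cv2.resize(cv2.imread("pics/w5.png")[225:325,310:360],None,fx=6,fy=6,interpolation=0)
t=cv2.resize(cv2.imread("pics/t5.png")[145:220,250:318],None,fx=7,fy=8,interpolation=2)
cv2.imwrite("pics/c6.png",np.hstack([a,t]))
E
```

```text
(no output)
```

View pics/c6.png

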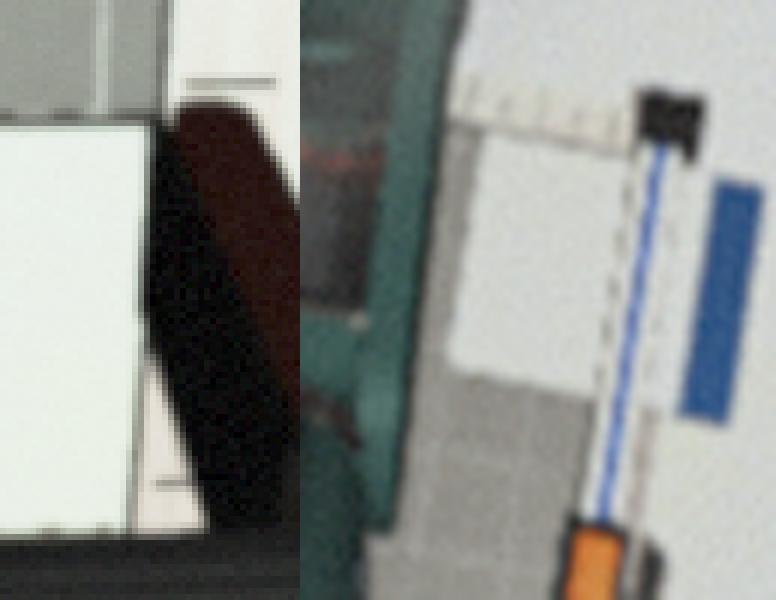

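The fence line sits about 1 px (1 mm) from the board's side along its length. That is mostly the visible fence face, so the board is flush. The tool-based estimate puts the paint line at -157 mm and the camera gives -158 mm, both mid-window. Cutter head and eraser look unmoved, and the arm is clear.

```bash
python3 -c "
from rig import sign_off,readout
print(readout.get_obs()['t'],sign_off())"
```

```text
the job is handed in; nothing more can be done
12.6 None
```

I pushed the small board flush against the fence with both open fingertips, then slid it along the fence under the rail until the blue strip was past the cutting edge. I backed the arm off and handed the job in at 12.6 s.

- **Blue strip:** the paint line is about 7–8 mm past the cutting edge. The tool position and the top camera agree within about 2 mm, and the accepted window is 1 mm short to 18 mm past. My position for the trimmer itself is only good to about 3 mm.
- **Fence:** the board's long side is within about 1–1.5 mm of the fence over the part I could see. The painted corner is hidden, so I judged it from how square the blue strip sits in the top view (0.15°).
- **Other things:** the cutter head and eraser looked unmoved in the last pictures. I did not measure them again, and I did not check the other things on the table again.
- **Failed check:** the side camera's blue measurement failed because the colour mask found nothing. I used that view only by eye, and it agreed.

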